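Snap the four lid clips of a food box shut

TASK

Lock the lid of the food storage box: flip its four side clips down until each one snaps shut, first the two on the long sides, and only then the two on the short ends. Do it with a gentle hand, so that the box stays where it stands instead of being shoved along (2 cm at the very most), and leave the other things on the worktop alone.

Things in the scene. Friction and masses are not known exactly. Their poses are not given: they have to be found in the camera images.
- food_box: food storage box with white body, grey snap-lock lid and rubber feet; loose and light (about 0.6 to 0.75 kg): unless pressed down it slides under a sideways push of 4 to 8 N. 104 mm along its x, 150 mm along its y; lid top at 80 mm (rim 83), lid edge 56 mm from the middle in x, 79 mm in y. Origin: centre of its underside; x the short way, y the long way, z up. Four clips are hinged at the lid's edge
- clip_long_a (a joint): side clip in the middle of the long side facing +x, 70 mm wide, 7 mm thick, 37 mm hinge to free edge. Angle, rad: 0 sticks straight out, negative tilted up, grows as flipped down, 1.57 hangs down, shut. From about 1.1 rad a sprung catch resists (a level push 30 mm below the hinge needs about 6 to 8 N); let go before about 1.4 rad it springs open, beyond that it snaps shut and stays
- clip_long_a_hinge (a point): point on the hinge axis of clip_long_a, middle of its width: 60 mm from the box's middle towards the box's +x, 74 mm above its underside; fixed on the box whatever the clip's angle
- clip_long_a_tip (a point): point 36 mm from the hinge axis of clip_long_a, at its free edge, middle of its width; moves with the clip. A thumb lip 6 mm wide there stands 4 mm proud of the clip's outer (upper) face, itself 5 mm off the hinge axis, so a fingertip coming down on the clip finds a shoulder 31 mm from the hinge
- clip_long_b (a joint): side clip in the middle of the long side facing -x, 70 mm wide, 7 mm thick, 37 mm hinge to free edge. Angle, rad: 0 sticks straight out, negative tilted up, grows as flipped down, 1.57 hangs down, shut. From about 1.1 rad a sprung catch resists (a level push 30 mm below the hinge needs about 6 to 8 N); let go before about 1.4 rad it springs open, beyond that it snaps shut and stays
- clip_long_b_hinge (a point): point on the hinge axis of clip_long_b, middle of its width: 60 mm from the box's middle towards the box's -x, 74 mm above its underside; fixed on the box whatever the clip's angle
- clip_long_b_tip (a point): point 36 mm from the hinge axis of clip_long_b, at its free edge, middle of its width; moves with the clip. A thumb lip 6 mm wide there stands 4 mm proud of the clip's outer (upper) face, itself 5 mm off the hinge axis, so a fingertip coming down on the clip finds a shoulder 31 mm from the hinge
- clip_end_a (a joint): side clip in the middle of the short end facing +y, 60 mm wide, 7 mm thick, 37 mm hinge to free edge. Angle, rad: 0 sticks straight out, negative tilted up, grows as flipped down, 1.57 hangs down, shut. From about 1.1 rad a sprung catch resists (a level push 30 mm below the hinge needs about 6 to 8 N); let go before about 1.4 rad it springs open, beyond that it snaps shut and stays
- clip_end_a_hinge (a point): point on the hinge axis of clip_end_a, middle of its width: 83 mm from the box's middle towards the box's +y, 74 mm above its underside; fixed on the box whatever the clip's angle
- clip_end_a_tip (a point): point 36 mm from the hinge axis of clip_end_a, at its free edge, middle of its width; moves with the clip. A thumb lip 6 mm wide there stands 4 mm proud of the clip's outer (upper) face, itself 5 mm off the hinge axis, so a fingertip coming down on the clip finds a shoulder 31 mm from the hinge
- clip_end_b (a joint): side clip in the middle of the short end facing -y, 60 mm wide, 7 mm thick, 37 mm hinge to free edge. Angle, rad: 0 sticks straight out, negative tilted up, grows as flipped down, 1.57 hangs down, shut. From about 1.1 rad a sprung catch resists (a level push 30 mm below the hinge needs about 6 to 8 N); let go before about 1.4 rad it springs open, beyond that it snaps shut and stays
- clip_end_b_hinge (a point): point on the hinge axis of clip_end_b, middle of its width: 83 mm from the box's middle towards the box's -y, 74 mm above its underside; fixed on the box whatever the clip's angle
- clip_end_b_tip (a point): point 36 mm from the hinge axis of clip_end_b, at its free edge, middle of its width; moves with the clip. A thumb lip 6 mm wide there stands 4 mm proud of the clip's outer (upper) face, itself 5 mm off the hinge axis, so a fingertip coming down on the clip finds a shoulder 31 mm from the hinge
- egg_cup: blue egg cup, 49 mm wide, 53 mm high; loose bystander, origin at the centre of its underside; leave it alone
- matchbox: yellow matchbox, 36 x 56 x 16 mm, lying flat; loose bystander, origin at the centre of its underside; leave it alone
- tomato_tin: tomato tin, 57 mm wide, 72 mm high; loose bystander, origin at the centre of its underside; leave it alone
- mug_grey: blue-grey mug with a handle, 78 x 112 mm, 92 mm high; loose bystander, origin at the centre of its underside; leave it alone

How it is judged (in metres and radians):
On the way:
1. both long-side clips are snapped shut while both end clips are still open (value of joint each of clip_long_a, clip_long_b above 1.47 rad and value of joint each of clip_end_a, clip_end_b below 1.2 rad), for 0.2 s.
At the end, for the whole second after the job is handed in: all four clips are shut (each angle above 1.47 rad), the box stands level and still within 20 mm of where it stood, and the egg cup, matchbox, tin and mug stand upright within 30 mm of where they were (value of joint each of clip_long_a, clip_long_b, clip_end_a, clip_end_b above 1.47 rad and distance of food_box from where it was at the start of the episode below 0.02 m and angle between food_box's own z axis and vertical below 0.08 rad and linear speed of food_box below 0.02 m/s and distance of each of egg_cup, matchbox, tomato_tin, mug_grey from where it was at the start of the episode below 0.03 m and angle between each of egg_cup, matchbox, tomato_tin, mug_grey's own z axis and vertical below 0.2 rad); the robot touches nothing.
It fails at once if the box is shoved more than 20 mm from where it stood (distance of food_box from where it was at the start of the episode above 0.02 m).
It fails at once if the box is tipped up by more than 0.25 rad (angle between food_box's own z axis and vertical above 0.25 rad).
It fails at once if a bystander is pushed more than 30 mm (distance of any of egg_cup, matchbox, tomato_tin, mug_grey from where it was at the start of the episode above 0.03 m).
It also fails if it takes over 64 s, if anything falls off the work surface, if the arm or the gripper's body presses on something with over 40 N, if the wrist force passes 120 N, or if a joint passes its speed limit or range.

ROBOT

A 7-joint arm with a two-finger parallel gripper is mounted at the origin on a cart in front of the work surface, level with it; the furniture and walls round the work are solid. World frame = base frame: x ahead of the robot, y to its left, z up, the work surface at z = 0. Lengths are in mm, angles in rad, forces in N, time in s.
With the tool pointing down it reaches from about 400 to 875 mm from the base axis. Payload 4.4 kg.
Tool frame: the origin (TCP) lies at the very end of the fingers, on their centre line; the grasp point (between the pads) lies 19 mm behind it; z points along the fingers, x is the direction in which the jaws open and shut, and the axes are right-handed (so a half turn about z gives the same grasp; the last joint's range is limited). The gripper opens to 85 mm and grips with 20 to 120 N. Pads are 22 mm wide; open, the fingers measure 114 mm over their backs; the gripper's body (76 mm by 85 mm) begins 54 mm behind the grasp point. The pads swing forward as they close: fully open they stand 13 mm farther back than shut.
Start: joints at [1.212, 0.628, 0.038, 1.517, -0.027, 0.996, -0.02], TCP at [187.64, -622.342, 231.313] pointing down, gripper open.
Joint ranges: [-3.06, 3.06], [-0.37, 2.12], [-1.25, 1.32], [0.18, 2.47], [-1.1, 4.24], [0.23, 1.98], [-2.94, 2.94]. Speed limits (rad/s): [2.57, 2.57, 3.14, 3.14, 3.14, 3.14, 3.14].

INTERFACE

Orientations are given as [roll, pitch, yaw] about the fixed x, y, z axes, in that order (R = Rz(yaw) Ry(pitch) Rx(roll)).
In Python, from cell import telemetry, get_image, get_calibration, ctrl gives the robot as it stands. The module is installed in compiled form; this text tells all that it offers.
- The arm moves only by the tool arm_command, never from a script. Its arguments are lists of equal length, an entry for each row: "rot": the turn, a rotation vector about the world's x, y, z in degrees, a list of three; "slide": the shift along the world's x, y, z in mm, a list of three; "gripper": the finger opening in mm, from 0 to 85.4. A call has 1 to 5 rows; each row shifts and turns the pose as measured when the row begins; what a row does not reach is not made up. A row lasts 1/12 s, in which the tool goes at most 41.7 mm and 7.16 degrees, less where a joint would pass 70% of its speed; a pose out of reach is approached as far as the arm can. A call with a gripper value outside its range is refused whole. The fingers move at their own pace and stop on an object; the grip force is fixed at half the most. Time passes only in rows, so rows that do not move let the fingers close. It gives the time, the measured TCP pose, the force and the opening at its end, in the units of the state.
- telemetry.read_state(): the state, without advancing time (a new reading comes with each control period).
- get_image(name): name is "scene" or "top" or "wrist"; returns (picture, depth): 480x640x3 uint8, red, green, blue; 480x640 float32, mm along the optical axis (not along the pixel's ray), 0 where there is no reading.
- get_calibration(name): a dict with "fx", "fy", "cx", "cy" (pixels), "D" ([k1, k2, p1, p2, k3] as OpenCV has them; the pictures are not rectified), "xyz" and "attitude" of the camera in the world. Camera axes: x right, y up, looking along -z (the intrinsics and any distortion apply to the point x, -y, -z); pixel columns grow to the right and rows downward; lengths in mm; the calibration is good to about 2 mm. A picture is of the moment at which its call begins: read the wrist's pose just before it. get_calibration takes no time and is no camera call; for the wrist camera it gives the pose at the moment of the call.
- ctrl.finish_job(): hands the job in, once; it reports no verdict.
The state is a dict: "clock": time; "qpos": joint angles; "qd": joint speeds; "tau": joint torques, N m; "eef_pos": TCP position; "tool_rot": TCP orientation; "force": force on the tool from outside, world axes, zero at the start; "torque": the same for the moment, N m; "width": finger opening in mm.
Only numpy, scipy, OpenCV 4.12 (cv2) and the standard library are available. Lean on these libraries where they do the work, as an engineer would, in place of code of your own. Each camera call takes 0.05 s, during which the arm holds its last target.

## Working session

There is one attempt and no reset: what is moved stays moved. The work goes in short steps, Python scripts to look and compute and a tool call to move; the robot and the scene stay as the last step left them, time stands still between calls to the robot, and variables do not carry over. Pictures are saved under pics/ and viewed, and the job is handed in when it is done.

Besides the shell and the picture viewer there is one more tool, called after "Call:" in YAML: its name, and indented under it one key for each argument. arm_command: Moves the arm, as the interface text tells. Its arguments: {"type":"object","properties":{"rot":{"type":"array"},"slide":{"type":"array"},"gripper":{"type":"array"}},"required":["rot","slide","gripper"]}

```bash
mkdir -p pics; python3 - <<'E'
from cell import telemetry,get_image,get_calibration
import cv2,numpy as np
print(telemetry.read_state())
for n in ["scene","top"]:
    p,d=get_image(n); cv2.imwrite(f"pics/{n}0.png",p[:,:,::-1]); np.savez(f"pics/{n}0.npz",p=p,d=d); print(n,get_calibration(n))
print(get_calibration("wrist"))
E
```

```text
{'clock': 0.0, 'qpos': array([ 1.21221962,  0.62934911,  0.03847177,  1.51835004, -0.0270335 ,
        0.99632896, -0.02001394]), 'qd': array([-0.00026414, -0.00038812,  0.00200955, -0.00139186, -0.00024341,
       -0.00253499,  0.00118222]), 'tau': array([-1.55370567e-04, -5.63394141e+01,  1.22684062e+00, -1.93443900e+01,
        1.12837111e-02,  1.04484448e-02, -5.36852781e-06]), 'eef_pos': array([ 187.43758224, -621.73425806,  230.39345671]), 'tool_rot': array([ 3.14157786e+00,  1.91669659e-03, -1.27807552e+00]), 'force': array([-0.6998168 ,  0.87199417,  0.48620036]), 'torque': array([0.01561448, 0.01646593, 0.00906097]), 'width': 85.39975637917246}
scene {'fx': 568.3870633647589, 'fy': 568.3870633647589, 'cx': 309.9707885741, 'cy': 243.13655354142318, 'D': array([-0.15539581,  0.        ,  0.        ,  0.        ,  0.        ]), 'xyz': array([-245.29495417,  531.51367751,  810.93575359]), 'attitude': array([ 0.90305564,  0.01195133, -2.09695106])}
top {'fx': 569.2314734159802, 'fy': 569.2314734159802, 'cx': 332.0949241981266, 'cy': 247.6873261997215, 'D': array([-0.10086487,  0.        ,  0.        ,  0.        ,  0.        ]), 'xyz': array([ 427.93729296,   52.89861492, 1127.54881845]), 'attitude': array([ 0.1484665 , -0.02177194, -1.55797698])}
{'fx': 361.43499136657624, 'fy': 361.43499136657624, 'cx': 321.2044877737454, 'cy': 240.50339302628495, 'D': array([-0.06145547,  0.        ,  0.        ,  0.        ,  0.        ]), 'xyz': array([ 259.3554418 , -601.08615666,  374.02100565]), 'attitude': array([-2.89176622e-01,  9.88163030e-04, -1.27910813e+00])}
```

View pics/scene0.png

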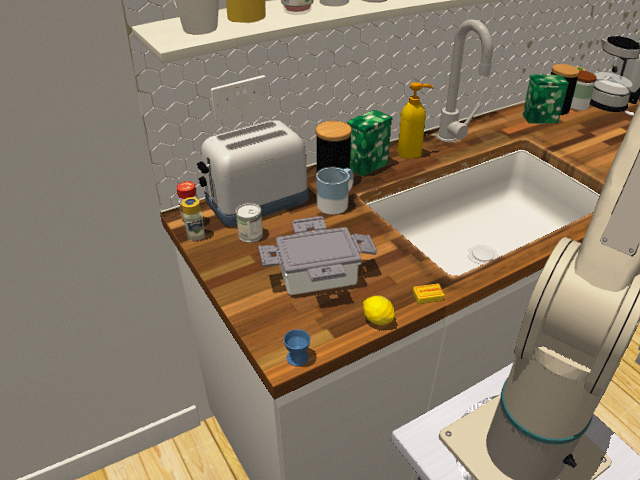

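View pics/top0.png

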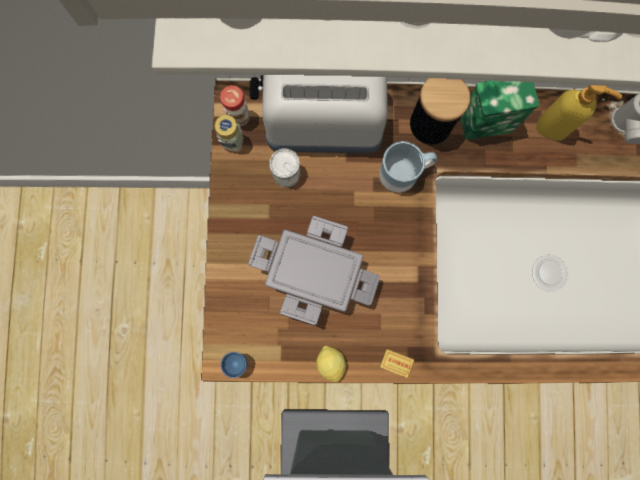

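Top view: box lid centre near px (316,271), clips at (327,231), (302,308), (263,253), (366,287), all four open. Mug is near (402,168), tin (285,167), lemon (331,364), matchbox (397,363) and egg cup (234,365).

```bash
cat > h.py <<'E'
import numpy as np,cv2
from scipy.spatial.transform import Rotation as Ro
from cell import get_calibration
def cloud(d,c):
    K=np.array([[c['fx'],0,c['cx']],[0,c['fy'],c['cy']],[0,0,1.]])
    h,w=d.shape
    u,v=np.meshgrid(np.arange(w),np.arange(h))
    pts=np.stack([u.ravel(),v.ravel()],1).astype(np.float64)[:,None]
    n=cv2.undistortPoints(pts,K,np.array(c['D']))[:,0]
    z=d.ravel()
    X=np.stack([n[:,0]*z,-n[:,1]*z,-z],1)
    R=Ro.from_euler('xyz',c['attitude']).as_matrix()
    return (X@R.T+c['xyz']).reshape(h,w,3)
E
python3 - <<'E'
from h import *
for n in ["top","scene"]:
    f=np.load(f"pics/{n}0.npz");d=f['d'];p=f['p'];W=cloud(d,get_calibration(n))
    print(n,W[271,316] if n=="top" else W[248,318])
    if n=="top":
        for u,v in [(327,231),(302,308),(263,253),(366,287),(402,168),(285,167),(331,364),(397,363),(234,365),(250,220),(340,330)]: print(u,v,W[v,u].round())
    ok=(d>0)&(W[...,2]>77)&(W[...,2]<92)
    c0=W[271,316] if n=="top" else np.array(C)
    ok&=np.hypot(W[...,0]-c0[0],W[...,1]-c0[1])<100
    q=W[ok]; C=c0
    r=cv2.minAreaRect(q[:,:2].astype(np.float32)); print('all',r,len(q), np.percentile(q[:,2],[5,50,95]))
    # grey only, eroded to lose clips
    m=cv2.morphologyEx(ok.astype(np.uint8),cv2.MORPH_OPEN,np.ones((31,31))) if n=="top" else ok.astype(np.uint8)
    q=W[m>0]; print(cv2.minAreaRect(q[:,:2].astype(np.float32)),np.percentile(q[:,2],[5,50,95]))
    near=(d>0)&(np.hypot(W[...,0]-c0[0],W[...,1]-c0[1])<130)&(W[...,2]>25)
    q=W[near]; np.savez(f"pics/{n}near.npz",q=q)
E
```

```text
top [541.25731162  61.33459815  76.39730485]
327 231 [617.  42.  78.]
302 308 [472.  86.  78.]
263 253 [573. 160.  79.]
366 287 [513. -32.  72.]
402 168 [ 763. -110.    8.]
285 167 [743. 125.  67.]
331 364 [370.  31.  49.]
397 363 [371. -98.  14.]
234 365 [364. 215.  27.]
250 220 [651. 197.   1.]
340 330 [434.  13.   1.]
all ((542.7285766601562, 65.17268371582031), (184.266845703125, 183.52391052246094), 26.517440795898438) 6171 [77.51068157 80.2546689  84.66087792]Traceback (most recent call last):
  File "<stdin>", line 14, in <module>
    return _quantile_unchecked(
        a, q, axis, out, overwrite_input, method, keepdims, weights)
    return _ureduce(a,
                    func=_quantile_ureduce_func,
    ...<5 lines>...
                    overwrite_input=overwrite_input,
                    method=method)
    r = func(a, **kwargs)
    result = _quantile(arr,
                       quantiles=q,
    ...<2 lines>...
                       out=out,
                       weights=wgt)
    slices_having_nans = np.isnan(arr[-1, ...])
                                  ~~~^^^^^^^^^
IndexError: index -1 is out of bounds for axis 0 with size 0
```

```bash
python3 - <<'E'
from h import *
n="top"
f=np.load(f"pics/{n}0.npz");d=f['d'];p=f['p'];W=cloud(d,get_calibration(n))
c0=W[271,316]
ok=(d>0)&(W[...,2]>60)&(np.hypot(W[...,0]-c0[0],W[...,1]-c0[1])<130)
m=cv2.morphologyEx(ok.astype(np.uint8),cv2.MORPH_CLOSE,np.ones((5,5)))
k=cv2.getStructuringElement(cv2.MORPH_ELLIPSE,(45,45))
o=cv2.morphologyEx(m,cv2.MORPH_OPEN,k)
q=W[(o>0)&ok]; r=cv2.minAreaRect(q[:,:2].astype(np.float32)); print(r)
# angle refine: edges of the mask: print profiles in candidate box frame
for a in [r[2]]:
  for yaw in np.radians([a,a-90]):
    c,s=np.cos(yaw),np.sin(yaw)
    e=np.array(r[0]); P=W[ok]; L=(P[:,:2]-e)@np.array([[c,-s],[s,c]])
    print('yaw',np.degrees(yaw)); 
    # clip points
    for nm,sel,ax in [('+x',(L[:,0]>62)&(abs(L[:,1])<40),0),('-x',(L[:,0]<-62)&(abs(L[:,1])<40),0),('+y',(L[:,1]>85)&(abs(L[:,0])<40),1),('-y',(L[:,1]<-85)&(abs(L[:,0])<40),1)]:
        A=L[sel]; 
        if len(A)<5: print(nm,len(A)); continue
        o_=A[:,1-ax]; print(nm,len(A),'ext',abs(A[:,ax]).max().round(1),'side',np.percentile(o_,[1,50,99]).round(1),'z slope',np.polyfit(abs(A[:,ax]),P[sel][:,2],1).round(2))
    b=np.histogram(L[abs(L[:,1])>45][:,0],bins=np.arange(-70,71,4)); print(b[0])
    b=np.histogram(L[abs(L[:,0])>40][:,1],bins=np.arange(-90,91,4)); print(b[0])
v=p.copy(); cv2.polylines
im=cv2.resize(p[190:350,210:420],None,fx=3.5,fy=3.5,interpolation=cv2.INTER_CUBIC); cv2.imwrite("pics/topz.png",im[:,:,::-1])
f=np.load("pics/scene0.npz"); im=cv2.resize(f['p'][190:360,220:450],None,fx=3.2,fy=3.2,interpolation=cv2.INTER_CUBIC); cv2.imwrite("pics/scenez.png",im[:,:,::-1])
E
```

```text
((542.6246337890625, 61.396541595458984), (179.32420349121094, 128.92369079589844), 75.26555633544922)
yaw 75.26555633544922
+x 1122 ext 123.8 side [-38.   -1.9  38. ] z slope [4.000e-02 7.612e+01]
-x 966 ext 117.8 side [-37.8   2.8  36.9] z slope [-0.24 96.55]
+y 237 ext 97.7 side [-26.6   4.5  39.6] z slope [ 0.34 52.25]
-y 1459 ext 128.7 side [-30.7  15.7  39.4] z slope [   18.75 -1572.69]
[ 26  27  25  27  27  25  28  25  38  73  96 118 121 118 120 120 177 202
 211 210 220 224 226 222 228 228 190 170 132 129 129 130 129 118  49]
[  0   0   0   0   0   0   0  11  44  73  88  79  99 100 133 129 175 184
 178 177 170 166 165 168 177 174 186 187 175 137 138  97  89  90  96  78
  40  10   1   2   2   3   3   3   3]
yaw -14.73444366455078
+x 1881 ext 128.7 side [-33.3  13.4  39.3] z slope [  13.99 -999.97]
-x 650 ext 97.7 side [-27.3   5.3  39.4] z slope [ 0.2  65.35]
+y 623 ext 123.8 side [-24.8   3.7  34.3] z slope [ 0.2  59.71]
-y 516 ext 117.8 side [-34.1  -4.4  24.9] z slope [-0.22 94.56]
[  0   0   8  34  67  83  79  77  85 127 124 164 175 175 163 165 156 152
 156 157 168 164 172 165 115 124  88  86  70  75  64  37  11   0   0]
[  0   0   0  14  29  39  37  37  38  39  36  38  37  49  85 107 128 134
 129 133 133 188 215 223 222 232 236 239 233 241 239 203 180 144 141 140
 143 140 131  62  36  39  21   8   0]
```

View pics/topz.png

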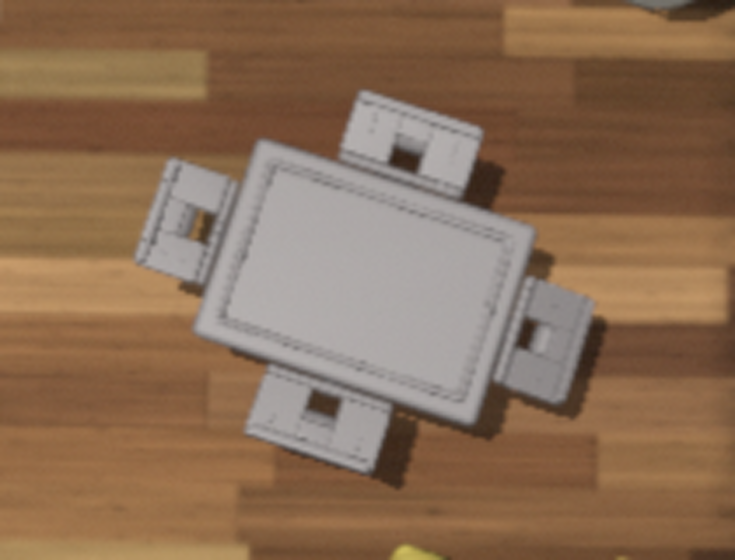

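View pics/scenez.png

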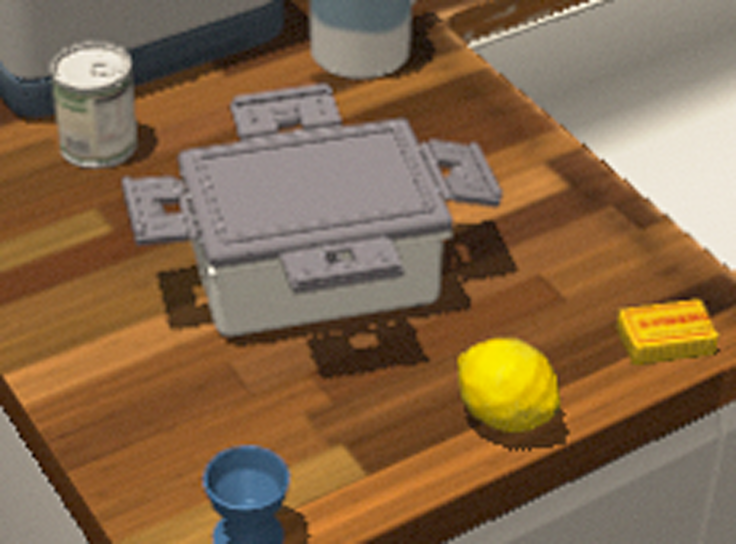

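Zoomed top view: lid corners at zoom px (260,142), (537,230), (477,425), (194,335); cast them on the lid plane.

```bash
cat >> h.py <<'E'
def ray(uv,c,z):
    K=np.array([[c['fx'],0,c['cx']],[0,c['fy'],c['cy']],[0,0,1.]])
    n=cv2.undistortPoints(np.array(uv,float).reshape(-1,1,2),K,np.array(c['D']))[:,0]
    D=np.stack([n[:,0],-n[:,1],-np.ones(len(n))],1)@Ro.from_euler('xyz',c['attitude']).as_matrix().T
    return c['xyz']+D*((z-c['xyz'][2])/D[:,2])[:,None]
def fitbox(P,half=(56,79)):
    # P: corners matching local
    return
E
python3 - <<'E'
from h import *
c=get_calibration("top")
z=np.array([(260,142),(537,230),(477,425),(194,335)],float)/3.5+[210-.35,190-.35]
P=ray(z,c,79)[:,:2]; print(P.round(1), P.mean(0))
for i in range(4): v=P[(i+1)%4]-P[i]; print(np.linalg.norm(v).round(1),np.degrees(np.arctan2(v[1],v[0])).round(1))
c=get_calibration("scene")
z=np.array([(180,155),(408,120),(452,225),(206,263)],float)/3.2+[220-.35,190-.35]
P=ray(z,c,79)[:,:2]; print(P.round(1), P.mean(0))
for i in range(4): v=P[(i+1)%4]-P[i]; print(np.linalg.norm(v).round(1),np.degrees(np.arctan2(v[1],v[0])).round(1))
E
```

```text
[[616.6 122.6]
 [571.6 -25.8]
 [467.8   5.2]
 [512.9 154.7]] [542.22957416  64.1577281 ]
155.1 -106.9
108.2 163.4
156.2 73.2
108.6 -17.2
[[613.6 125.8]
 [568.6 -23.7]
 [462.1  12.8]
 [509.5 162. ]] [538.45934913  69.2173767 ]
156.2 -106.8
112.6 161.1
156.6 72.4
110.3 -19.2
```

```bash
python3 - <<'E'
from h import *
for n in ["top","scene"]:
    f=np.load(f"pics/{n}0.npz");d=f['d'];W=cloud(d,get_calibration(n))
    ok=(d>0)&(W[...,2]>100)&(W[...,2]<700)&(W[...,0]>200)
    q=W[ok]
    for a in range(-700,400,100):
        s=q[(q[:,1]>=a)&(q[:,1]<a+100)]
        if len(s): print(n,a,'minx',np.percentile(s[:,0],[0,1,5]).round(),'maxz',s[:,2].max().round())
f=np.load(f"pics/top0.npz");d=f['d'];W=cloud(d,get_calibration("top"))
c0=np.array([542,65]);ex=np.array([.9563,-.2924]);ey=np.array([.2924,.9563])
X=(W[...,:2]-c0)@ex;Y=(W[...,:2]-c0)@ey;Z=W[...,2]
for nm,A,B,h in [('+x',X,Y,60),('-x',-X,Y,60),('+y',Y,X,83),('-y',-Y,X,83)]:
    m=(d>0)&(abs(B)<28)&(A>h+3)&(A<h+45)&(Z>40)
    print(nm,[(int(r),np.median(Z[m&(A>h+r)&(A<h+r+5)]).round(1),int((m&(A>h+r)&(A<h+r+5)).sum())) for r in range(3,43,5) if (m&(A>h+r)&(A<h+r+5)).any()])
E
```

```text
top -500 minx [833. 835. 837.] maxz 221.0
top -400 minx [750. 751. 751.] maxz 530.0
top -300 minx [749. 751. 752.] maxz 530.0
top -200 minx [749. 750. 751.] maxz 473.0
top -100 minx [750. 751. 752.] maxz 498.0
top 0 minx [749. 750. 751.] maxz 473.0
top 100 minx [749. 750. 751.] maxz 504.0
top 200 minx [749. 750. 751.] maxz 472.0
top 300 minx [957. 958. 959.] maxz 231.0
scene -700 minx [761. 803. 874.] maxz 378.0
scene -600 minx [745. 752. 764.] maxz 459.0
scene -500 minx [745. 749. 753.] maxz 470.0
scene -400 minx [745. 748. 751.] maxz 472.0
scene -300 minx [743. 748. 752.] maxz 477.0
scene -200 minx [745. 748. 752.] maxz 485.0
scene -100 minx [743. 748. 751.] maxz 504.0
scene 0 minx [746. 749. 752.] maxz 517.0
scene 100 minx [744. 749. 753.] maxz 540.0
scene 200 minx [745. 749. 758.] maxz 538.0
scene 300 minx [952. 955. 956.] maxz 549.0
+x [(3, np.float64(77.5), 72), (8, np.float64(80.1), 54), (13, np.float64(79.9), 69), (18, np.float64(80.8), 84), (23, np.float64(81.6), 82), (28, np.float64(82.8), 90), (33, np.float64(87.0), 75), (38, np.float64(83.9), 2)]
-x [(3, np.float64(79.4), 59), (8, np.float64(79.1), 64), (13, np.float64(79.6), 82), (18, np.float64(80.6), 83), (23, np.float64(81.1), 85), (28, np.float64(85.5), 82), (33, np.float64(84.7), 38)]
+y [(3, np.float64(79.3), 61), (8, np.float64(80.5), 57), (13, np.float64(79.7), 80), (18, np.float64(80.3), 81), (23, np.float64(80.9), 83), (28, np.float64(82.5), 93), (33, np.float64(85.3), 56)]
-y [(3, np.float64(76.4), 60), (8, np.float64(75.5), 63), (13, np.float64(72.7), 80), (18, np.float64(71.7), 82), (23, np.float64(70.1), 76), (28, np.float64(69.6), 83), (33, np.float64(70.8), 67)]
```

Call:
arm_command:
  rot:
    - [0,0,0]
    - [0,0,0]
    - [0,0,0]
    - [0,0,0]
    - [0,0,0]
  slide:
    - [25,30,0]
    - [25,30,0]
    - [25,30,0]
    - [25,30,0]
    - [25,30,0]
  gripper: [0,0,0,0,0]

```text
clock: 0.52
eef_pos: [303.7, -473.7, 227.4]
tool_rot: [3.133, 0.001, -1.299]
force: [1.5, -0.4, -0.9]
width: 25.4
```

Call:
arm_command:
  rot:
    - [0,0,0]
    - [0,0,0]
    - [0,0,0]
    - [0,0,0]
    - [0,0,0]
  slide:
    - [25,32,0]
    - [25,32,0]
    - [25,32,0]
    - [25,32,0]
    - [25,32,0]
  gripper: [0,0,0,0,0]

```text
clock: 0.93
eef_pos: [429.9, -307.3, 226.2]
tool_rot: [3.131, 0.003, -1.301]
force: [0.9, -0.5, -0.1]
width: 0.0
```

Call:
arm_command:
  rot:
    - [0,0,0]
    - [0,0,0]
    - [0,0,0]
    - [0,0,0]
    - [0,0,0]
  slide:
    - [20,35,-5]
    - [20,35,-5]
    - [20,35,-5]
    - [20,35,-5]
    - [20,35,-5]
  gripper: [0,0,0,0,0]

```text
clock: 1.35
eef_pos: [532.1, -127.7, 201.0]
tool_rot: [3.132, 0.001, -1.301]
force: [1.0, -0.6, 0.2]
width: -0.2
```

Call:
arm_command:
  rot:
    - [0,0,0]
    - [0,0,0]
    - [0,0,0]
    - [0,0,0]
    - [0,0,0]
  slide:
    - [20,35,-5]
    - [20,35,-5]
    - [20,35,-5]
    - [20,35,-5]
    - [0,0,0]
  gripper: [0,0,0,0,0]

```text
clock: 1.77
eef_pos: [614.7, 28.5, 177.9]
tool_rot: [3.133, 0.008, -1.289]
force: [-0.2, 1.7, 0.5]
width: -0.0
```

Call:
arm_command:
  rot:
    - [0,0,1]
    - [0,0,0]
    - [0,0,0]
    - [0,0,0]
  slide:
    - [16,9,-20]
    - [0,0,-30]
    - [0,0,-18]
    - [0,0,0]
  gripper: [0,0,0,0]

```text
clock: 2.1
eef_pos: [632.3, 44.2, 106.9]
tool_rot: [3.135, 0.01, -1.261]
force: [-0.3, -0.6, 0.5]
width: -0.1
```

```bash
cat > snap.py <<'E'
import sys
from h import *
from cell import telemetry,get_image
s=telemetry.read_state(); print(s['eef_pos'].round(1),np.array(s['tool_rot']).round(3),s['force'].round(1))
for n in sys.argv[2:]:
    p,d=get_image(n); t=f"pics/{n}{sys.argv[1]}"; np.savez(t+".npz",p=p,d=d)
    q={'top':(190,350,210,420),'scene':(190,360,220,450),'wrist':(0,480,0,640)}[n]
    im=p[q[0]:q[1],q[2]:q[3]]; 
    if n!='wrist': im=cv2.resize(im,None,fx=3.2,fy=3.2,interpolation=cv2.INTER_CUBIC)
    cv2.imwrite(t+".png",im[:,:,::-1])
E
python3 snap.py 1 scene wrist
```

```text
[632.3  44.2 106.9] [ 3.135  0.01  -1.261] [-0.3 -0.6  0.5]
```

View pics/scene1.png

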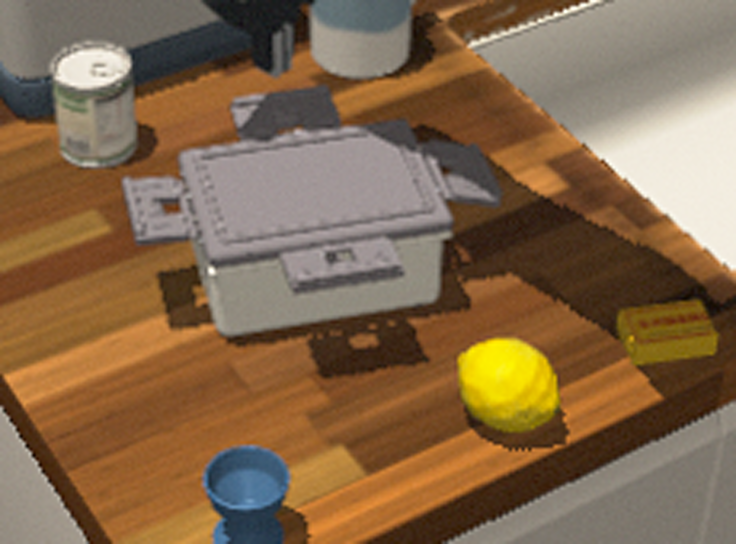

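View pics/wrist1.png

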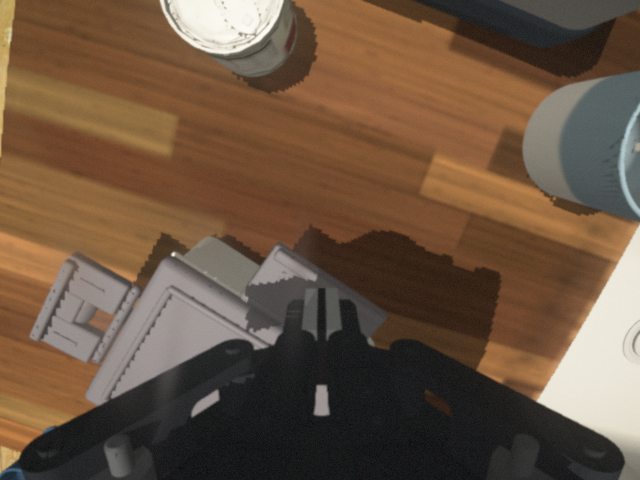

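Wrist view: clip edge runs (275,245)→(385,318), so the tool is about 34° off the box axes (my sign slip); turning it. The tin and mug are clear.

Call:
arm_command:
  rot:
    - [0,0,-7]
    - [0,0,-7]
    - [0,0,-7]
    - [0,0,-7]
    - [0,0,-7]
  slide:
    - [0,-1,0]
    - [0,-1,0]
    - [0,-1,0]
    - [0,-1,0]
    - [0,-1,0]
  gripper: [0,0,0,0,0]

```text
clock: 2.62
eef_pos: [637.1, 35.0, 117.9]
tool_rot: [-3.135, 0.012, -1.89]
force: [-0.8, 0.3, -0.4]
width: 0.1
```

Call:
arm_command:
  rot:
    - [0,0,0]
  slide:
    - [0,0,0]
  gripper: [0]

```text
clock: 2.7
eef_pos: [637.9, 34.3, 119.9]
tool_rot: [-3.133, 0.012, -1.894]
force: [0.2, 0.7, 0.2]
width: -0.0
```

```bash
python3 snap.py 2 wrist
```

```text
[637.9  34.3 119.9] [-3.133  0.012 -1.894] [0.2 0.7 0.2]
```

View pics/wrist2.png

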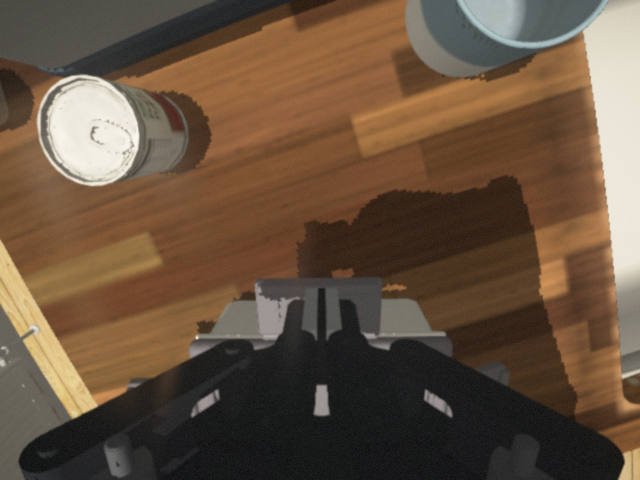

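Now aligned: clip edge level at row ~278, columns 255–382, fingers centred at 321.

Call:
arm_command:
  rot:
    - [0,0,1]
    - [0,0,0]
    - [0,0,0]
  slide:
    - [-7,2,-14]
    - [0,0,-10]
    - [0,0,0]
  gripper: [0,0,0]

```text
clock: 3.0
eef_pos: [633.6, 35.7, 99.4]
tool_rot: [-3.125, 0.015, -1.863]
force: [0.5, -0.7, 0.4]
width: -0.0
```

Call:
arm_command:
  rot:
    - [-0.5,1.2,0]
    - [0,0,0]
    - [0,0,0]
    - [0,0,0]
  slide:
    - [-3,1,-8]
    - [0,0,-8]
    - [0,0,-5]
    - [0,0,-5]
  gripper: [0,0,0,0]

```text
clock: 3.33
eef_pos: [633.0, 36.3, 73.5]
tool_rot: [-3.141, 0.001, -1.861]
force: [-0.2, 0.3, 1.6]
width: 0.2
```

Call:
arm_command:
  rot:
    - [0,0,0]
    - [0,0,0]
    - [0,0,0]
    - [0,0,0]
  slide:
    - [-1,0,-6]
    - [-1,0,-6]
    - [-1,0,-5]
    - [0,0,0]
  gripper: [0,0,0,0]

```text
clock: 3.67
eef_pos: [627.4, 37.5, 53.0]
tool_rot: [3.137, 0.001, -1.86]
force: [-0.1, 1.4, 0.0]
width: 0.1
```

```bash
python3 snap.py 3 wrist scene
```

```text
[627.4  37.5  53. ] [ 3.137e+00  1.000e-03 -1.860e+00] [-0.1  1.4  0. ]
```

View pics/wrist3.png

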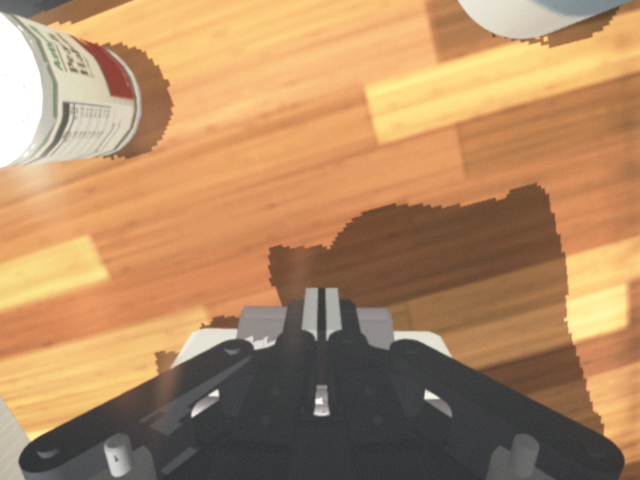

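Clip +x is being folded down cleanly (lip between columns 240–392, row 308). Now in and down past the catch.

Call:
arm_command:
  rot:
    - [0,0,0]
    - [0,0,0]
  slide:
    - [-1,0,-3]
    - [-1,0,-3]
  gripper: [0,0]

```text
clock: 3.93
eef_pos: [627.3, 37.5, 49.0]
tool_rot: [3.141, 0.002, -1.86]
force: [-1.0, 1.8, 5.7]
width: -0.5
```

Call:
arm_command:
  rot:
    - [0,0,0]
    - [0,0,0]
  slide:
    - [-3,1,-3]
    - [-3,1,-3]
  gripper: [0,0]

```text
clock: 4.1
eef_pos: [624.8, 38.3, 45.1]
tool_rot: [-3.135, 0.004, -1.861]
force: [-0.0, -1.5, 8.5]
width: -0.0
```

Call:
arm_command:
  rot:
    - [0,0,0]
    - [0,0,0]
  slide:
    - [-4,1,-2]
    - [-4,1,-2]
  gripper: [0,0]

```text
clock: 4.27
eef_pos: [620.9, 39.5, 43.7]
tool_rot: [-3.125, 0.006, -1.861]
force: [-1.2, 0.9, 7.7]
width: 0.0
```

Call:
arm_command:
  rot:
    - [0,0,0]
    - [0,0,0]
  slide:
    - [-4,1,0]
    - [-4,1,0]
  gripper: [0,0]

```text
clock: 4.43
eef_pos: [614.6, 41.1, 45.0]
tool_rot: [-3.121, 0.007, -1.862]
force: [0.5, -0.1, 0.5]
width: -0.4
```

```bash
python3 snap.py 4 wrist scene
```

```text
[614.6  41.1  45. ] [-3.121  0.007 -1.862] [ 0.5 -0.1  0.5]
```

View pics/wrist4.png

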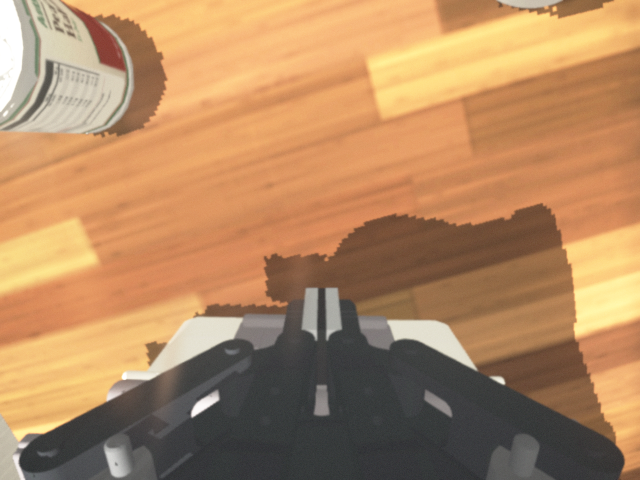

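View pics/scene4.png

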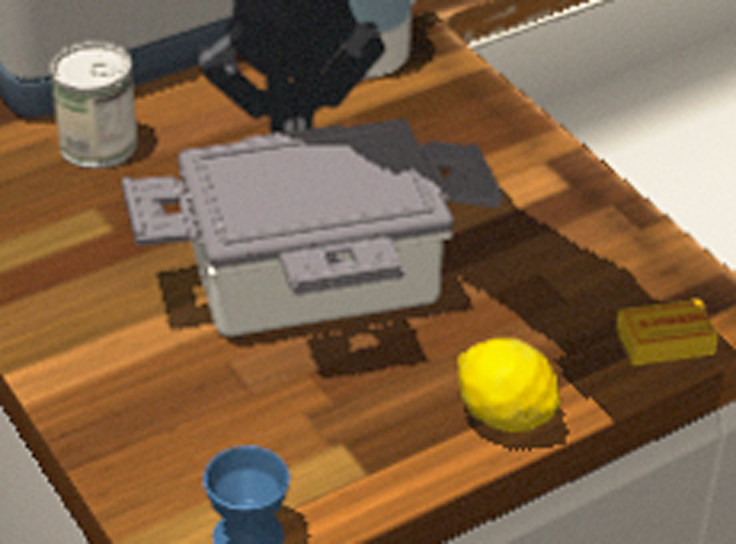

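Call:
arm_command:
  rot:
    - [0,0,0]
  slide:
    - [-3,1,-1]
  gripper: [0]

```text
clock: 4.62
eef_pos: [614.4, 41.2, 44.7]
tool_rot: [-3.115, 0.007, -1.862]
force: [6.1, -3.4, 4.2]
width: -0.1
```

Call:
arm_command:
  rot:
    - [0,0,0]
    - [0,0,0]
    - [0,0,0]
    - [0,0,0]
    - [0,0,0]
  slide:
    - [8,-2,2]
    - [10,-3,10]
    - [0,0,30]
    - [0,0,30]
    - [0,0,20]
  gripper: [0,0,0,0,0]

```text
clock: 5.03
eef_pos: [626.2, 35.1, 132.0]
tool_rot: [-3.13, 0.001, -1.863]
force: [-0.0, 0.4, 0.2]
width: -0.1
```

```bash
python3 snap.py 5 top wrist
```

```text
[626.2  35.1 132. ] [-3.130e+00  1.000e-03 -1.863e+00] [-0.   0.4  0.2]
```

View pics/wrist5.png

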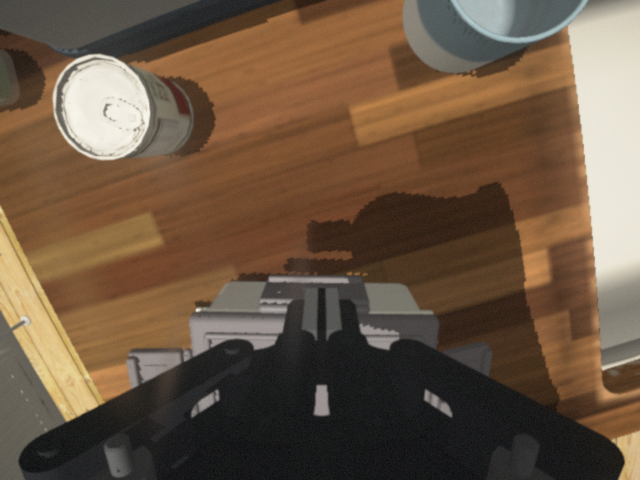

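Clip at (315,290) hangs flat against the box side. Going over to the -x clip.

Call:
arm_command:
  rot:
    - [0,0,0]
    - [0,0,0]
    - [0,0,0]
    - [0,0,0]
    - [0,0,0]
  slide:
    - [-33,11,0]
    - [-33,11,0]
    - [-33,11,0]
    - [-33,11,0]
    - [-33,11,0]
  gripper: [0,0,0,0,0]

```text
clock: 5.55
eef_pos: [462.0, 87.0, 130.8]
tool_rot: [-3.119, 0.0, -1.87]
force: [-0.4, 0.4, -0.2]
width: 0.3
```

Call:
arm_command:
  rot:
    - [0,0,0]
    - [0,0,0]
  slide:
    - [0,0,0]
    - [0,0,0]
  gripper: [0,0]

```text
clock: 5.72
eef_pos: [450.2, 89.1, 128.6]
tool_rot: [-3.133, -0.004, -1.864]
force: [1.2, -0.5, 0.3]
width: -0.1
```

Call:
arm_command:
  rot:
    - [0,0,0]
    - [0,0,0]
    - [0,0,0]
    - [0,0,0]
  slide:
    - [1,4,-14]
    - [0,0,-15]
    - [0,0,-4]
    - [0,0,0]
  gripper: [0,0,0,0]

```text
clock: 6.05
eef_pos: [451.3, 92.9, 93.2]
tool_rot: [-3.135, -0.006, -1.863]
force: [0.1, -0.6, -0.5]
width: 0.2
```

```bash
python3 snap.py 6 scene top
```

```text
[451.3  92.9  93.2] [-3.135 -0.006 -1.863] [ 0.1 -0.6 -0.5]
```

View pics/scene6.png

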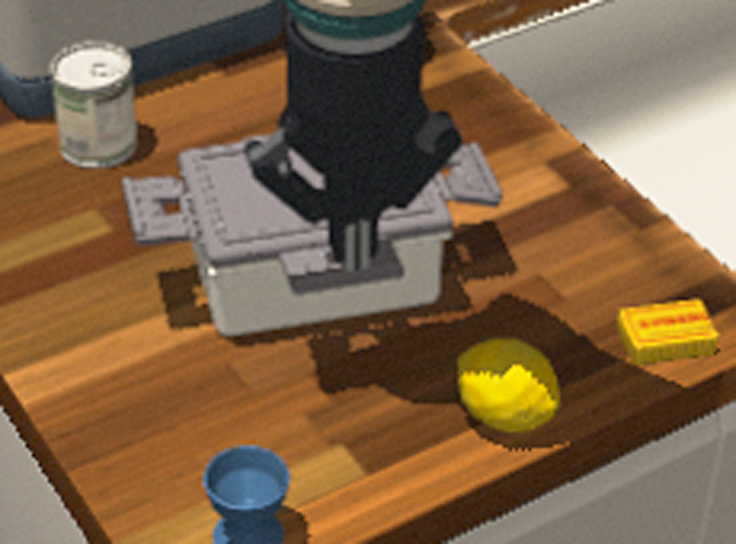

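View pics/top6.png

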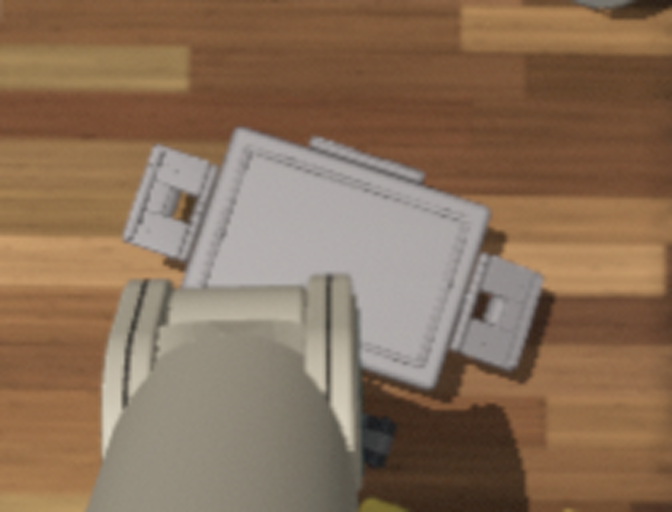

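Top view: +x clip is a thin shut strip at (367,158), lid corner (237,128) unmoved; scene shows fingers (358,255) over the -x clip. Press down.

Call:
arm_command:
  rot:
    - [0,0,0]
    - [0,0,0]
    - [0,0,0]
    - [0,0,0]
    - [0,0,0]
  slide:
    - [0,0,-10]
    - [0,0,-6]
    - [0,0,-6]
    - [1,0,-6]
    - [0,0,0]
  gripper: [0,0,0,0,0]

```text
clock: 6.57
eef_pos: [455.3, 92.4, 66.5]
tool_rot: [-3.13, -0.003, -1.866]
force: [0.2, -0.3, -0.5]
width: -0.1
```

Call:
arm_command:
  rot:
    - [0,0,0]
    - [0,0,0]
    - [0,0,0]
  slide:
    - [-1,0,-6]
    - [-1,0,-6]
    - [0,0,-2]
  gripper: [0,0,0]

```text
clock: 6.82
eef_pos: [456.6, 92.1, 52.5]
tool_rot: [-3.124, -0.001, -1.867]
force: [1.6, -1.1, 2.6]
width: 0.4
```

Call:
arm_command:
  rot:
    - [0,0,0]
    - [0,0,0]
  slide:
    - [1,0,-3]
    - [1,0,-3]
  gripper: [0,0]

```text
clock: 6.98
eef_pos: [459.7, 91.2, 46.7]
tool_rot: [-3.121, -0.0, -1.868]
force: [-1.3, -1.1, 10.6]
width: -0.1
```

Call:
arm_command:
  rot:
    - [0,0,0]
    - [0,0,0]
  slide:
    - [4,-1,-2]
    - [4,-1,-2]
  gripper: [0,0]

```text
clock: 7.15
eef_pos: [467.8, 89.0, 43.0]
tool_rot: [-3.121, -0.0, -1.868]
force: [2.1, -2.7, 7.2]
width: 0.0
```

Call:
arm_command:
  rot:
    - [0,0,0]
    - [0,0,0]
  slide:
    - [4,-1,-1]
    - [4,-1,0]
  gripper: [0,0]

```text
clock: 7.32
eef_pos: [470.1, 88.1, 42.4]
tool_rot: [-3.133, -0.002, -1.867]
force: [-9.9, 3.8, 16.8]
width: 0.2
```

Call:
arm_command:
  rot:
    - [0,0,0]
    - [0,0,0]
    - [0,0,0]
    - [0,0,0]
    - [0,0,0]
  slide:
    - [-8,2,2]
    - [-10,3,10]
    - [0,0,30]
    - [0,0,30]
    - [0,0,20]
  gripper: [0,0,0,0,0]

```text
clock: 7.73
eef_pos: [442.3, 93.5, 131.9]
tool_rot: [3.131, -0.01, -1.865]
force: [0.6, 0.1, 0.2]
width: -0.2
```

```bash
python3 snap.py 7 scene
```

```text
[442.3  93.5 131.9] [ 3.131 -0.01  -1.865] [0.6 0.1 0.2]
```

View pics/scene7.png

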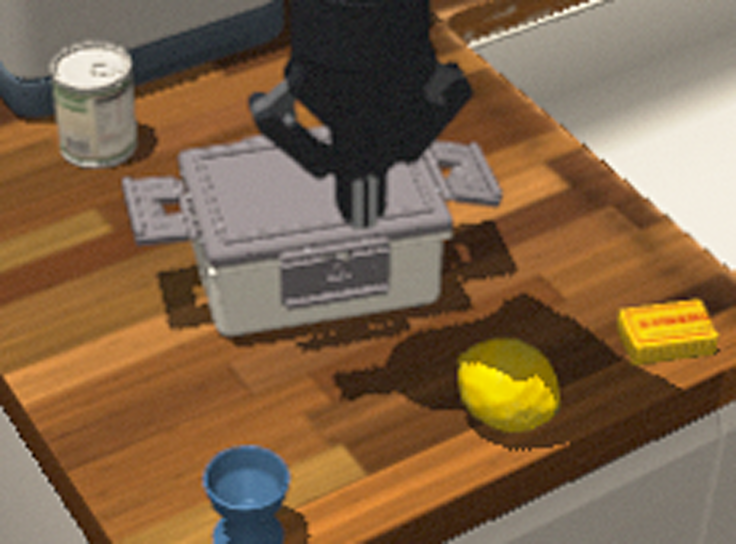

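-x clip hangs shut at (335,277), box corners unchanged. Check joint 7 before the quarter turn.

```bash
python3 -c "
from cell import telemetry;s=telemetry.read_state();print(s['qpos'].round(2))"
```

```text
[-0.42  0.53  0.21  2.14 -0.21  0.5  -1.91]
```

Call:
arm_command:
  rot:
    - [0,0,7]
    - [0,0,7]
    - [0,0,7]
    - [0,0,7]
    - [0,0,7]
  slide:
    - [10,8,0]
    - [10,8,0]
    - [10,8,0]
    - [10,8,0]
    - [10,8,0]
  gripper: [0,0,0,0,0]

```text
clock: 8.2
eef_pos: [490.7, 134.6, 135.6]
tool_rot: [3.131, -0.007, -1.24]
force: [-0.5, 0.3, 0.2]
width: -0.2
```

Call:
arm_command:
  rot:
    - [0,0,7]
    - [0,0,7]
    - [0,0,7]
    - [0,0,7]
    - [0,0,7]
  slide:
    - [10,8,0]
    - [10,8,0]
    - [10,8,0]
    - [10,8,0]
    - [10,8,0]
  gripper: [0,0,0,0,0]

```text
clock: 8.62
eef_pos: [538.3, 177.2, 132.3]
tool_rot: [3.125, -0.002, -0.615]
force: [0.2, 0.4, -0.1]
width: -0.3
```

Call:
arm_command:
  rot:
    - [0,0,7]
    - [0,0,7]
    - [0,0,2.5]
    - [0,0,0]
  slide:
    - [14,0,0]
    - [14,0,0]
    - [5,0,0]
    - [0,0,0]
  gripper: [0,0,0,0]

```text
clock: 8.95
eef_pos: [570.6, 180.8, 129.0]
tool_rot: [3.125, 0.004, -0.314]
force: [-0.1, -0.3, -0.1]
width: 0.0
```

Call:
arm_command:
  rot:
    - [0.9,-0.3,1]
    - [0,0,0]
    - [0,0,0]
    - [0,0,0]
  slide:
    - [5,-4,-14]
    - [0,0,-15]
    - [0,0,-4]
    - [0,0,0]
  gripper: [0,0,0,0]

```text
clock: 9.28
eef_pos: [572.6, 177.0, 93.3]
tool_rot: [3.141, 0.009, -0.3]
force: [-0.3, -0.6, 0.2]
width: -0.3
```

```bash
python3 snap.py 8 scene wrist
```

```text
[572.6 177.   93.3] [ 3.141  0.009 -0.3  ] [-0.3 -0.6  0.2]
```

View pics/scene8.png

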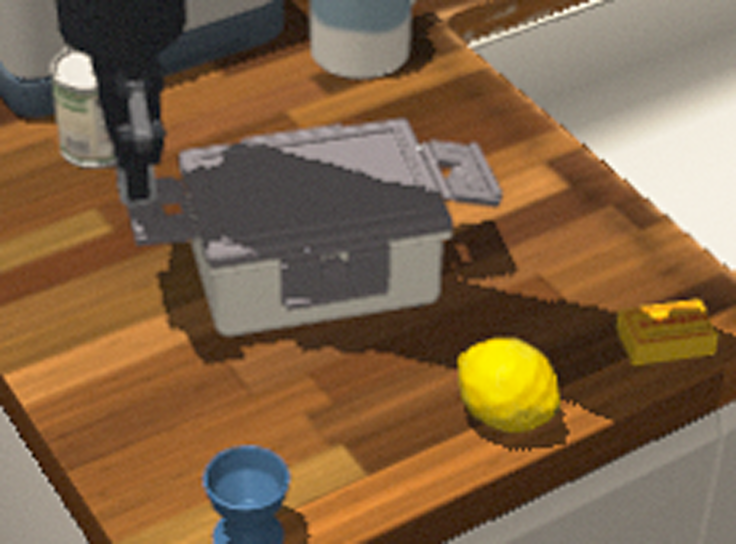

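View pics/wrist8.png

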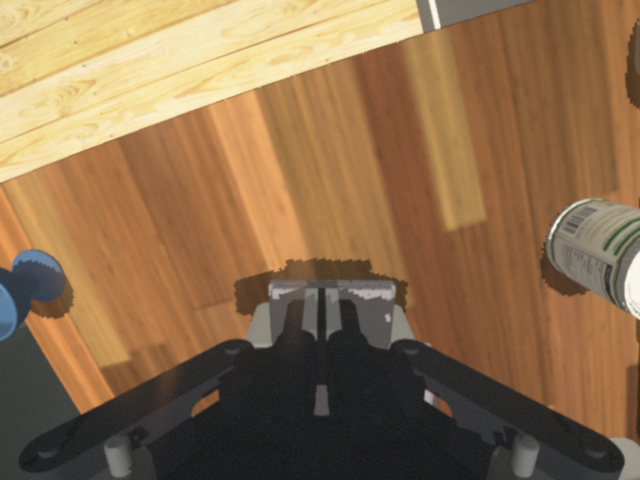

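Aligned: end clip spans columns 268–397 at row 283, fingers at 321 (about 4 mm off centre; correcting). Press down.

Call:
arm_command:
  rot:
    - [0,0,0]
    - [0,0,0]
    - [0,0,0]
    - [0,0,0]
    - [0,0,0]
  slide:
    - [3,-1,-10]
    - [0,0,-6]
    - [0,0,-6]
    - [0,0,-6]
    - [0,0,0]
  gripper: [0,0,0,0,0]

```text
clock: 9.8
eef_pos: [577.2, 178.0, 66.1]
tool_rot: [-3.139, 0.004, -0.299]
force: [-0.5, 0.0, -0.4]
width: 0.5
```

Call:
arm_command:
  rot:
    - [0,0,0]
    - [0,0,0]
    - [0,0,0]
  slide:
    - [0,0,-6]
    - [0,0,-6]
    - [0,0,-2]
  gripper: [0,0,0]

```text
clock: 10.05
eef_pos: [577.3, 176.5, 51.2]
tool_rot: [-3.141, 0.004, -0.299]
force: [-0.1, 0.0, 1.5]
width: 0.0
```

Call:
arm_command:
  rot:
    - [0,0,0]
    - [0,0,0]
  slide:
    - [-1,-4,-1]
    - [-1,-4,-2]
  gripper: [0,0]

```text
clock: 10.22
eef_pos: [576.2, 171.9, 48.2]
tool_rot: [-3.135, 0.003, -0.297]
force: [-0.7, 2.3, 5.8]
width: -0.2
```

Call:
arm_command:
  rot:
    - [0,0,0]
    - [0,0,0]
  slide:
    - [-1,-3,-3]
    - [-1,-3,-3]
  gripper: [0,0]

```text
clock: 10.38
eef_pos: [574.4, 166.0, 43.7]
tool_rot: [-3.134, 0.002, -0.297]
force: [-3.8, -2.4, 10.1]
width: -0.1
```

Call:
arm_command:
  rot:
    - [0,0,0]
    - [0,0,0]
  slide:
    - [-1,-4,-1]
    - [-1,-4,0]
  gripper: [0,0]

```text
clock: 10.55
eef_pos: [572.6, 158.6, 43.3]
tool_rot: [-3.132, 0.001, -0.296]
force: [2.2, 5.5, -0.9]
width: 0.1
```

Call:
arm_command:
  rot:
    - [0,0,0]
  slide:
    - [0,-2,-1]
  gripper: [0]

```text
clock: 10.63
eef_pos: [572.8, 157.6, 42.8]
tool_rot: [-3.129, 0.0, -0.296]
force: [-2.3, 3.2, 9.1]
width: -0.4
```

Call:
arm_command:
  rot:
    - [0,0,0]
    - [0,0,0]
    - [0,0,0]
    - [0,0,0]
    - [0,0,0]
  slide:
    - [2,8,2]
    - [3,10,10]
    - [0,0,30]
    - [0,0,30]
    - [0,0,20]
  gripper: [0,0,0,0,0]

```text
clock: 11.05
eef_pos: [572.3, 172.3, 131.4]
tool_rot: [-3.141, 0.012, -0.297]
force: [0.7, -0.3, 0.1]
width: -0.1
```

```bash
python3 snap.py 9 scene top
```

```text
[572.3 172.3 131.4] [-3.141  0.012 -0.297] [ 0.7 -0.3  0.1]
```

View pics/scene9.png

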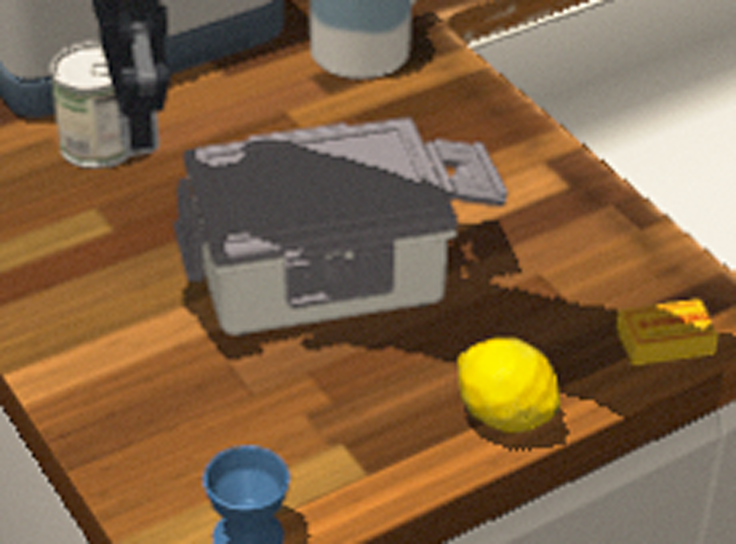

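View pics/top9.png

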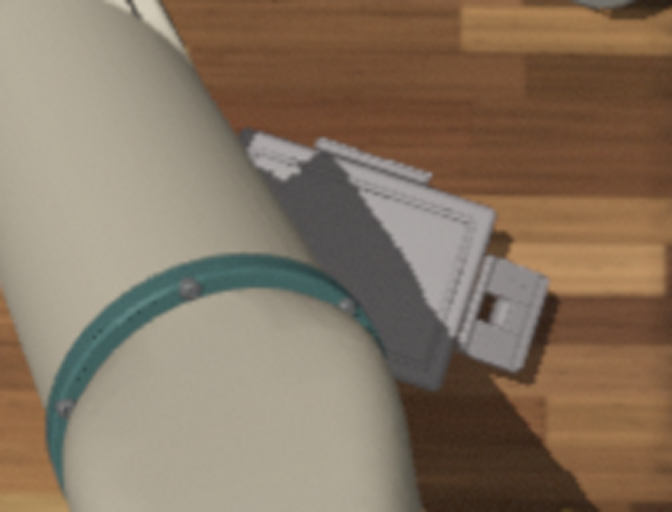

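+y end clip hangs shut at (190,230) in the scene; lid corner went (488,208)→(494,212) in the top crop, i.e. the box crept ~3.5 mm to -y. New centre ≈ (541, 61.7). On to the last clip.

Call:
arm_command:
  rot:
    - [0,0,0]
    - [0,0,0]
    - [0,0,0]
    - [0,0,0]
    - [0,0,0]
  slide:
    - [-11,-36,0]
    - [-11,-36,0]
    - [-11,-36,0]
    - [-11,-36,0]
    - [-11,-36,0]
  gripper: [0,0,0,0,0]

```text
clock: 11.57
eef_pos: [517.7, -1.2, 131.3]
tool_rot: [-3.131, 0.008, -0.279]
force: [1.1, -1.2, 0.3]
width: 0.0
```

Call:
arm_command:
  rot:
    - [0,0,0]
    - [0,0,0]
  slide:
    - [-6,-18,0]
    - [0,0,0]
  gripper: [0,0]

```text
clock: 11.73
eef_pos: [506.0, -30.7, 129.0]
tool_rot: [-3.14, 0.014, -0.291]
force: [0.3, -0.4, 0.1]
width: -0.0
```

Call:
arm_command:
  rot:
    - [0,0,0]
    - [0,0,0]
    - [0,0,0]
    - [0,0,0]
  slide:
    - [2,-16,0]
    - [0,0,-15]
    - [0,0,-14]
    - [0,0,0]
  gripper: [0,0,0,0]

```text
clock: 12.07
eef_pos: [507.0, -48.7, 97.3]
tool_rot: [-3.141, 0.016, -0.295]
force: [-1.2, 0.0, 0.4]
width: -0.2
```

```bash
python3 snap.py 10 scene top; python3 - <<'E'
from h import *
c=get_calibration("top")
for z in [(494,212),(437,388)]:
    q=np.array(z)/3.2+[210-.35,190-.35]; print(ray([q],c,79)[0].round(1))
E
```

```text
[507.  -48.7  97.3] [-3.141  0.016 -0.295] [-1.2  0.   0.4]
[570.6 -27.6  79. ]
[468.2   4.7  79. ]
```

View pics/scene10.png

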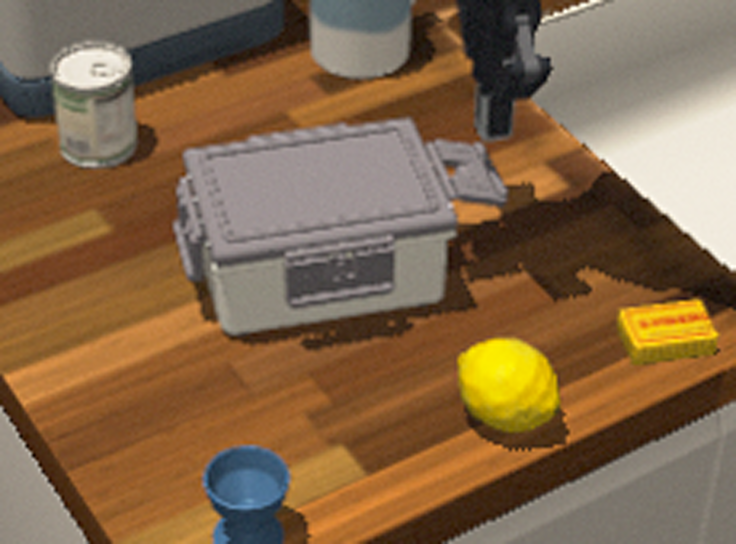

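View pics/top10.png

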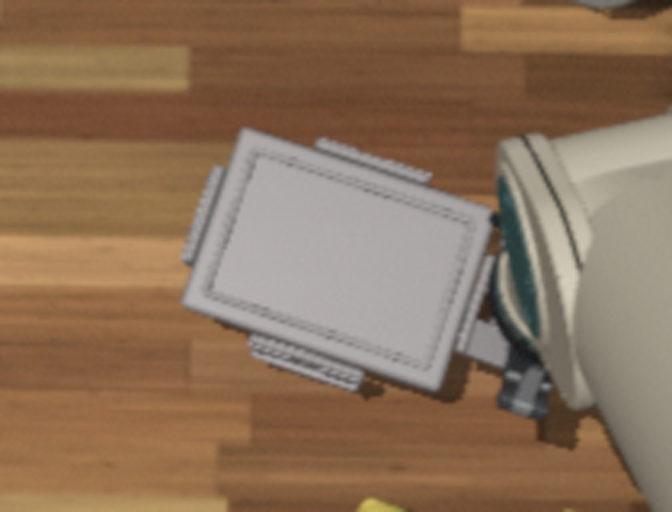

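Three clips shut in both views (strips at (372,158), (203,213), (305,362) in the top crop); fingers now above the -y clip.

Call:
arm_command:
  rot:
    - [0,0,0]
    - [0,0,0]
    - [0,0,0]
    - [0,0,0]
    - [0,0,0]
  slide:
    - [0,0,-14]
    - [0,0,-6]
    - [0,0,-6]
    - [0,0,-4]
    - [0,0,0]
  gripper: [0,0,0,0,0]

```text
clock: 12.58
eef_pos: [510.8, -44.5, 70.0]
tool_rot: [-3.138, 0.01, -0.289]
force: [0.6, -0.6, 0.5]
width: 0.2
```

Call:
arm_command:
  rot:
    - [0,0,0]
    - [0,0,0]
    - [0,0,0]
  slide:
    - [0,0,-6]
    - [0,0,-6]
    - [0,0,-2]
  gripper: [0,0,0]

```text
clock: 12.83
eef_pos: [512.0, -44.1, 56.3]
tool_rot: [-3.137, 0.007, -0.288]
force: [0.0, -0.4, 1.1]
width: 0.3
```

Call:
arm_command:
  rot:
    - [0,0,0]
    - [0,0,0]
    - [0,0,0]
  slide:
    - [0,0,-4]
    - [0,0,-3]
    - [0,1,-3]
  gripper: [0,0,0]

```text
clock: 13.08
eef_pos: [513.6, -41.7, 46.7]
tool_rot: [-3.134, 0.005, -0.288]
force: [-1.1, 0.0, 12.2]
width: -0.2
```

Call:
arm_command:
  rot:
    - [0,0,0]
    - [0,0,0]
  slide:
    - [1,3,-3]
    - [1,3,-3]
  gripper: [0,0]

```text
clock: 13.25
eef_pos: [516.6, -34.1, 41.9]
tool_rot: [-3.132, 0.002, -0.288]
force: [-1.3, 4.3, 14.7]
width: 0.2
```

Call:
arm_command:
  rot:
    - [0,0,0]
  slide:
    - [1,3,0]
  gripper: [0]

```text
clock: 13.33
eef_pos: [517.2, -31.9, 42.4]
tool_rot: [-3.134, 0.003, -0.288]
force: [-1.9, -9.7, 6.7]
width: 0.4
```

Call:
arm_command:
  rot:
    - [0,0,0]
    - [0,0,0]
    - [0,0,0]
    - [0,0,0]
    - [0,0,0]
  slide:
    - [-2,-8,2]
    - [-3,-10,10]
    - [0,0,30]
    - [0,0,30]
    - [0,0,30]
  gripper: [0,0,0,0,0]

```text
clock: 13.75
eef_pos: [505.8, -51.8, 141.0]
tool_rot: [-3.139, 0.018, -0.287]
force: [0.3, -0.1, 0.5]
width: 0.5
```

Call:
arm_command:
  rot:
    - [0,0,0]
    - [0,0,0]
    - [0,0,0]
    - [0,0,0]
    - [0,0,0]
  slide:
    - [0,-35,15]
    - [0,-35,15]
    - [0,-35,5]
    - [0,-35,0]
    - [0,0,0]
  gripper: [0,0,0,0,0]

```text
clock: 14.17
eef_pos: [508.2, -197.5, 184.4]
tool_rot: [-3.138, 0.005, -0.281]
force: [-0.1, -0.1, -0.7]
width: -0.3
```

```bash
python3 snap.py 11 scene top; python3 - <<'E'
import cv2
import numpy as np
for n in("scene","top"):
    p=np.load(f"pics/{n}11.npz")['p']; cv2.imwrite(f"pics/{n}11full.png",p[:,:,::-1])
E
```

```text
[ 508.2 -197.5  184.4] [-3.138  0.005 -0.281] [-0.1 -0.1 -0.7]
```

View pics/scene11.png

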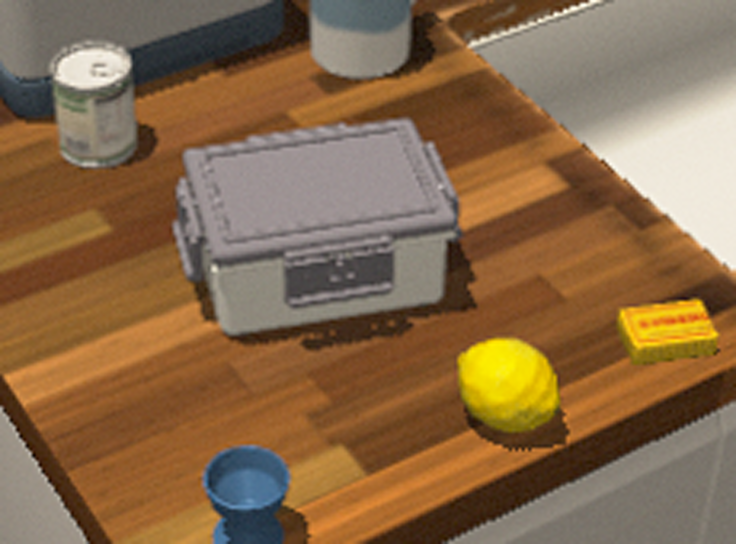

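View pics/top11.png

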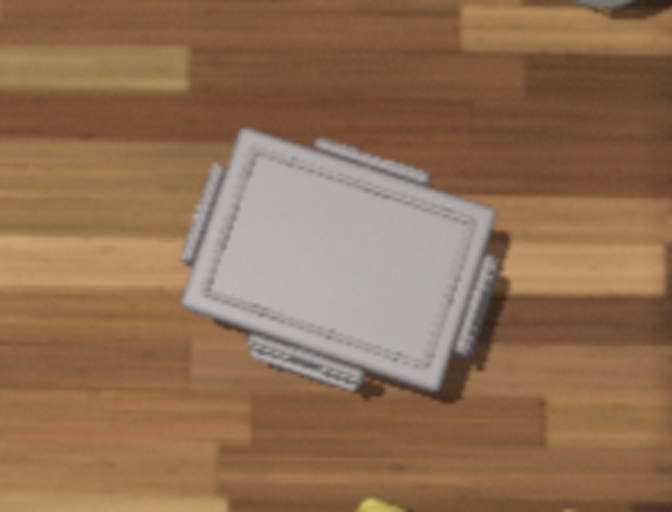

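View pics/top11full.png

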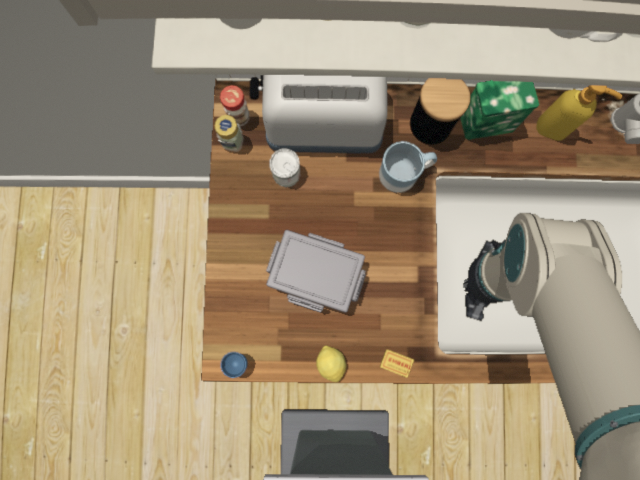

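```bash
python3 - <<'E'
from h import *
c=get_calibration("top");W=cloud(np.load("pics/top11.npz")['d'],c)
z=np.array([(243,128),(495,212),(437,390),(183,304)])/3.2+[210-.35,190-.35]
P=ray(z,c,79)[:,:2];c0=P.mean(0);print(c0, [np.degrees(np.arctan2(*(P[i]-P[j])[::-1])).round(1) for i,j in [(0,1),(3,2)]])
for nm in ["top","scene"]:
    W=cloud(np.load(f"pics/{nm}11.npz")['d'],get_calibration(nm))
    ex=np.array([.9563,-.2924]);ey=np.array([.2924,.9563])
    X=(W[...,:2]-c0)@ex;Y=(W[...,:2]-c0)@ey;Z=W[...,2]
    for n,A,B,h in [('+x',X,Y,60),('-x',-X,Y,60),('+y',Y,X,83),('-y',-Y,X,83)]:
        m=(abs(B)<25)&(A>h-2)&(A<h+40)&(Z>20)
        print(nm,n,m.sum(),'maxout',np.percentile(A[m]-h,[50,90,98]).round(1), [(zz,(A[m&(Z>zz)&(Z<zz+10)]-h).mean().round(1)) for zz in (30,40,50,60) if (m&(Z>zz)&(Z<zz+10)).sum()>5])
E
```

```text
[542.41128612  61.87383302] [np.float64(72.3), np.float64(72.2)]
top +x 102 maxout [0.9 4.8 8.9] [(60, np.float64(1.4))]
top -x 169 maxout [3.2 7.2 8.1] [(40, np.float64(6.4)), (50, np.float64(3.6)), (60, np.float64(3.7))]
top +y 106 maxout [1.1 7.4 8.8] [(40, np.float64(8.2)), (60, np.float64(2.8))]
top -y 134 maxout [2.7 7.7 8.7] [(40, np.float64(7.2)), (50, np.float64(4.1))]
scene +x 10 maxout [-0.4  0.3  0.7] []
scene -x 439 maxout [ 5.8  9.6 12. ] [(30, np.float64(9.8)), (40, np.float64(7.8)), (50, np.float64(5.4)), (60, np.float64(4.6))]
scene +y 135 maxout [ 6.1  9.  10.5] [(40, np.float64(8.9)), (50, np.float64(7.5)), (60, np.float64(6.0))]
scene -y 11 maxout [-1.1  2.4  5. ] []
```

```bash
python3 -c "
from cell import ctrl;print(ctrl.finish_job())"
```

```text
the job is handed in; nothing more can be done
None
```

I shut all four clips with the closed fingertips, pressing down on the lip and then in. The two long-side clips went first, then the two ends. I backed the arm well clear and handed the job in at about 14 s; `finish_job` gives no verdict, so the result below is from my own last checks.

- **Clips:** in the last top view, all four lips stand at most about 9 mm outside their hinges, which is what a shut clip should show. The scene camera agrees on the two clips it can see (long −x side and +y end), giving 10 to 12 mm with more noise. It saw too few points on the other two to confirm them.
- **Box:** it stands level and crept about 2 to 4 mm towards −y while I closed the first end clip, well under the 20 mm limit.
- **Other things:** the egg cup, matchbox, tin and mug look unmoved in the pictures; I did not measure them separately.
- **Forces:** readings at the end of each move stayed under about 20 N.

My first alignment of the tool was about 34° off. I saw this in the wrist picture and corrected it before touching anything.

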